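Counterbalance a sample bottle with fragile ballast bottles

TASK

Counterbalance the sample bottle for the centrifuge: draw ballast bottles out of the slanted rack and stand them upright on the empty pan of the balance until the pointer comes to rest in the green band. The ballast glass is thin and cracks easily, so grip it with no more than about 15 N and set it down gently: do not let it drop, nor press it on the pan with more than about 5 N. Leave ballast you do not need in the rack (or standing upright on the bench), and do not touch the sample bottle or disturb the other things.

Things in the scene. Friction and masses are not known exactly. Their poses are not given: they have to be found in the camera images.
- ballast_red_mid (a point): sealed thin-glass ballast bottle of 160 g: clear cylinder 34 mm in diameter, 100 mm tall, with a red band, and on top a red cap 30 mm in diameter, 25 mm tall (125 mm in all). The point is its centre, half-way up (62.5 mm from its foot); z points from foot to cap. Starts leaning in one of the three sleeves of the rack (which one varies)
- ballast_blue_mid (a point): sealed thin-glass ballast bottle of 80 g: clear cylinder 34 mm in diameter, 100 mm tall, with a blue band, and on top a blue cap 30 mm in diameter, 25 mm tall (125 mm in all). The point is its centre, half-way up (62.5 mm from its foot); z points from foot to cap. Starts leaning in one of the three sleeves of the rack (which one varies)
- ballast_white_mid (a point): sealed thin-glass ballast bottle of 40 g: clear cylinder 34 mm in diameter, 100 mm tall, with a white band, and on top a white cap 30 mm in diameter, 25 mm tall (125 mm in all). The point is its centre, half-way up (62.5 mm from its foot); z points from foot to cap. Starts leaning in one of the three sleeves of the rack (which one varies)
- ballast_red: the same red-capped bottle; origin at the centre of its foot, z along its axis towards the cap
- ballast_blue: the same blue-capped bottle; origin at the centre of its foot, z along its axis towards the cap
- ballast_white: the same white-capped bottle; origin at the centre of its foot, z along its axis towards the cap
- rack: fixed magenta rack, base 130 x 225 mm, three square sleeves in a row along its y, leaning 30 degrees from vertical, mouths towards its -x (roughly the robot). Each is 37 mm wide inside (45 outside), 66 mm deep: a bottle's upper 59 mm stand out, and it must be drawn out along its axis. Origin under the base's centre, z up; sleeve floor centres at x 15, z 26, y -85, 0, 85 mm
- balance: fixed grey two-pan balance, base 130 x 330 mm. Beam along its y; pan centres 115 mm from the middle, sample pan at +y, ballast pan at -y. In the middle a dial housing 82 mm wide (y), 26 mm thick (x), top 166 mm above the bench, a green band between red ones on both faces, and a black pointer. Origin under its centre, z up
- beam (a joint): tilt of the beam (rad): 0 level, positive with the sample pan lower, stops at -0.2 and 0.2. Sprung: the tilt is about 0.0025 rad per gram of difference (sample minus ballast load), so a stop is reached at about 80 g. Pointer in the green band: -0.07 to 0.07 (about 28 g either way). Settles in about 1 s
- ballast_pan_top (a point): centre of the top face of the ballast pan, a level steel disc 124 mm in diameter, empty at the start; its top is 74 mm above the bench when the beam is level and moves up or down 23 mm with the beam, always staying level; it yields easily when pressed
- ballast_pan: the same ballast pan (moving part); origin 29 mm below the centre of its top face
- sample_pan_top (a point): centre of the top face of the sample pan, alike, at the other end of the beam; carries the sample bottle
- sample_pan: the same sample pan (moving part); origin 29 mm below the centre of its top face
- sample_mid (a point): centre (54 mm above its foot) of the sample bottle, amber glass, 60 mm in diameter, 108 mm tall, orange cap, standing on the sample pan. Its weight is unknown, between 140 and 260 g. Not to be touched
- sample: the same sample bottle; origin at the centre of its foot, z up
- beaker: bystander: empty glass beaker, 68 mm in diameter, 85 mm tall; origin under its centre
- tip_box: bystander: blue box with clear lid, 80 x 120 x 62 mm; origin under its centre
- timer: bystander: flat white bench timer, 60 x 85 x 24 mm; origin under its centre
Not all that is in view belongs to the job. Leave any purple look-alike of the ballast_blue alone.

How it is judged:
By the outcome, as a careful person would: the job done as asked, in the order asked, and still so for the second after the job is handed in, with the robot touching nothing.
It also fails if it takes over 72 s, if anything falls off the work surface, if the arm or the gripper's body presses on something with over 40 N, if the wrist force passes 120 N, or if a joint passes its speed limit or range.

ROBOT

A 7-joint arm with a two-finger parallel gripper is mounted at the origin on the work surface. World frame = base frame: x ahead of the robot, y to its left, z up, the work surface at z = 0. Lengths are in m, angles in rad, forces in N, time in s.
With the tool pointing down it reaches from about 0.4 to 0.9 m from the base axis. Payload 5.5 kg.
Tool frame: the origin (TCP) lies between the finger pads; the fingertips stand 11 mm ahead of it and the grasp point (between the pads) lies 8 mm behind it; z points along the fingers, y is the line along which they close (so a half turn about z gives the same grasp; the last joint's range is limited). The gripper opens to 85 mm and grips with 20 to 120 N. Pads are 22 mm wide; open, the fingers measure 114 mm over their backs; the gripper's body (76 mm by 85 mm) begins 54 mm behind the grasp point. The pads swing forward as they close: fully open they stand 13 mm farther back than shut.
Start: joints at [-0.985, 0.501, -0.427, 1.55, 0.221, 1.138, -0.21], TCP at [0.206, 0.616, 0.242] pointing down, gripper open.
Joint ranges: [-2.88, 2.88], [-0.31, 2.03], [-1.54, 1.56], [0.2, 2.42], [-1.41, 4.55], [0.19, 2.02], [-2.57, 2.57]. Speed limits (rad/s): [2.57, 2.57, 3.14, 3.14, 3.14, 3.14, 3.14].

INTERFACE

Orientations are given as a rotation vector (axis times angle).
In Python, from station import arm gives the robot as it stands. The module is installed in compiled form; this text tells all that it offers.
- The arm moves only by the shell command python3 -m handwheel 'ROWS' [FORCE]. ROWS is JSON, a list that holds one entry, the list of rows, each a list of 7 numbers: the turn, a rotation vector about the tool's x, y, z in degrees, then the shift along the tool's x, y, z in mm, then the opening in per cent of the stroke, from 0 (shut) to 100 (fully open). In form: [[[ax, ay, az, dx, dy, dz, hand], ...]]. A call has 1 to 12 rows; each row shifts and turns the commanded pose from where the row before left it, along the tool's axes as they then stand; what a row does not reach is not made up. A row lasts 1/10 s, in which the tool goes at most 50 mm and 8.59 degrees, less where a joint would pass 70% of its speed; a pose out of reach is approached as far as the arm can. A call with a gripper value outside its range is refused whole. The fingers move at their own pace and stop on an object; FORCE is the grip in N (left out, the last holds). Time passes only in rows, so rows that do not move let the fingers close. It gives the time, the measured TCP pose, the force, the opening and the grip force at its end, in the units of the state.
- arm.get_obs(): the state, without advancing time (a new reading comes with each control period).
- arm.capture(name): name is "scene" or "top" or "wrist"; returns a dict with "img" (400x640x3 uint8, red, green, blue), "intrinsics" (3x3 intrinsics, pixels), "T" (4x4, takes a point from camera to world coordinates); the wrist camera has in their place "T_tool_cam" (4x4, takes a point from camera to tool coordinates, whose origin is the TCP and whose axes are the flange's). Camera axes: x right, y down, z forward; pixel columns grow to the right and rows downward; lengths in m; the calibration is good to about 2 mm. A picture is of the moment at which its call begins: read the wrist's pose just before it. There is no depth.
- arm.hand_in(): hands the job in; it is judged then, once.
The state is a dict: "time": time; "qpos": joint angles; "joint_vel": joint speeds; "effort": joint torques, N m; "eef_pos": TCP position; "orientation": TCP orientation; "ft_force": force on the tool from outside, world axes, zero at the start; "moment": the same for the moment, N m; "opening": opening from 0.0 (shut) to 1.0 (fully open); "gripper_force": force on a finger pad.
Only numpy, scipy, OpenCV 4.12 (cv2) and the standard library are available. Lean on these libraries where they do the work, as an engineer would, in place of code of your own. Each camera call takes 0.05 s, during which the arm holds its last target. There are 200 camera calls.

## Working session

There is one attempt and no reset: what is moved stays moved. The work goes in short steps, Python scripts to look and compute and a shell command to move; the robot and the scene stay as the last step left them, time stands still between calls to the robot, and variables do not carry over. Pictures are saved under pics/ and viewed, at most 10 in all, crops included, and the job is handed in when it is done.

```bash
mkdir -p pics
cat > h.py <<'E'
import numpy as np, cv2
from station import arm
from scipy.spatial.transform import Rotation as R
def cap(n,f=None):
    o=arm.get_obs(); c=arm.capture(n)
    if n=='wrist':
        T=np.eye(4);T[:3,:3]=R.from_rotvec(o['orientation']).as_matrix();T[:3,3]=o['eef_pos'];c['T']=T@c['T_tool_cam']
    if f: cv2.imwrite('pics/'+f,c['img'][:,:,::-1])
    return c
def ray(c,u,v):
    d=np.linalg.inv(c['intrinsics'])@[u,v,1]; return c['T'][:3,3],c['T'][:3,:3]@d
def onz(c,u,v,z):
    o,d=ray(c,u,v); return o+d*(z-o[2])/d[2]
def two(c1,p1,c2,p2):
    o1,d1=ray(c1,*p1);o2,d2=ray(c2,*p2)
    s=np.linalg.lstsq(np.c_[d1,-d2],o2-o1,rcond=None)[0]
    a=o1+d1*s[0];b=o2+d2*s[1]; return (a+b)/2,np.linalg.norm(a-b)
def proj(c,p):
    q=np.linalg.inv(c['T'])@np.r_[p,1]; q=c['intrinsics']@q[:3]; return q[:2]/q[2]
E
python3 - <<'E'
from h import *
o=arm.get_obs();print(o)
a=cap('scene','s1.png');b=cap('top','t1.png');print(a['T'].round(3),b['T'].round(3),a['intrinsics'])
E
```

```text
{'time': 0.0, 'qpos': array([-0.98477763,  0.5018213 , -0.42680523,  1.55142538,  0.22079017,
        1.13829444, -0.21031947]), 'joint_vel': array([ 0.00032923,  0.00094989, -0.00279503, -0.00264914, -0.00019854,
        0.00288034,  0.0006163 ]), 'effort': array([ 3.75789941e-04, -5.69527173e+01, -5.81587940e+00, -2.80938756e+01,
        1.06492935e-02,  1.22390551e-02,  4.17700136e-06]), 'eef_pos': array([0.20603111, 0.61579209, 0.24128745]), 'orientation': array([-5.04762010e-01, -3.10038948e+00,  2.91354238e-03]), 'ft_force': array([ 0.12473813, -1.09670725,  0.1778524 ]), 'moment': array([ 0.02982219,  0.06651688, -0.00981255]), 'gripper_force': 0.0, 'opening': 1.0010700670965147}
[[-0.035  0.632 -0.774  1.234]
 [ 0.999  0.034 -0.017  0.003]
 [ 0.016 -0.774 -0.633  0.672]
 [ 0.     0.     0.     1.   ]] [[-0.024 -0.982  0.188  0.363]
 [-1.     0.021 -0.014  0.003]
 [ 0.01  -0.188 -0.982  1.126]
 [ 0.     0.     0.     1.   ]] [[362.13506168   0.         315.2614665 ]
 [  0.         362.13506168 197.60162252]
 [  0.           0.           1.        ]]
```

View pics/s1.png

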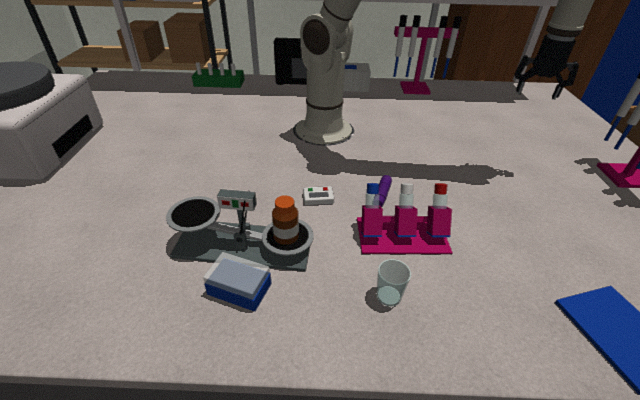

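View pics/t1.png

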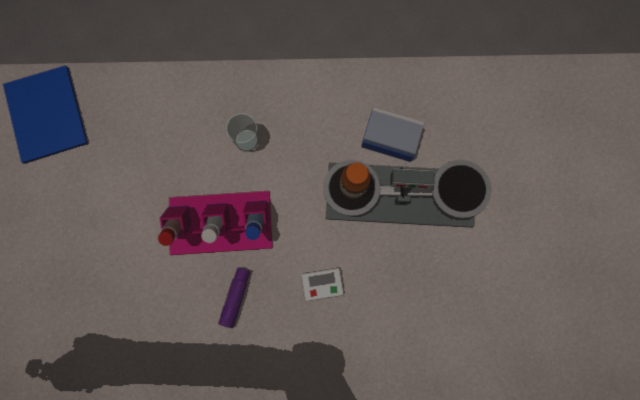

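Candidates for ballast: in top view red cap (167,237), white cap (210,235) and blue cap (253,230) stand in the rack. The purple look-alike lies at (235,297) and is to be left alone. The ballast pan is at (461,190) and is raised, while the sample is at (355,180). Red (160 g) goes first, and I'll measure it now.

```bash
cat > m.py <<'E'
from h import *
a=cap('scene');b=cap('top')
def cen(c,box,f):
    x0,y0,x1,y1=box; hsv=cv2.cvtColor(c['img'],cv2.COLOR_RGB2HSV)[y0:y1,x0:x1].astype(int)
    m=f(hsv[...,0],hsv[...,1],hsv[...,2]).astype(np.uint8)
    n,l,s,ce=cv2.connectedComponentsWithStats(m); i=1+np.argmax(s[1:,4])
    return ce[i]+[x0,y0],s[i,4]
red=lambda h,s,v:((h<8)|(h>174))&(s>150)&(v>60)
blu=lambda h,s,v:(h>100)&(h<122)&(s>130)&(v>50)
whi=lambda h,s,v:(s<50)&(v>150)
for n,f,bs,bt in [('red',red,(425,175,455,200),(150,220,185,250)),('blue',blu,(360,178,380,198),(240,215,270,245)),('white',whi,(396,178,416,198),(198,222,222,246))]:
    p,k=cen(a,bs,f);q,l=cen(b,bt,f); print(n,p.round(1),k,q.round(1),l,two(a,p,b,q))
mag=lambda h,s,v:(h>155)&(h<174)&(s>150)
hsv=cv2.cvtColor(b['img'],cv2.COLOR_RGB2HSV)
# rack base near corners and far corners at z ~ base top, by eye px
for uv in [(169,197),(270,192),(273,248),(171,254)]: print('rack',onz(b,*uv,0.01).round(3))
for uv in [(327,163),(478,170),(474,225),(325,219)]: print('bal',onz(b,*uv,0.01).round(3))
g=b['img'][150:230,420:500].max(2); m=(g<45).astype(np.uint8)
n,l,s,ce=cv2.connectedComponentsWithStats(m); i=1+np.argmax(s[1:,4]); print(s[i],ce[i]+[420,150],onz(b,*(ce[i]+[420,150]),.097))
ct,_=cv2.findContours((l==i).astype(np.uint8),0,1);e=cv2.fitEllipse(max(ct,key=len));print('ell',e,onz(b,e[0][0]+420,e[0][1]+150,.097))
g=a['img'][190:240,160:225].max(2); m=(g<45).astype(np.uint8)
n,l,s,ce=cv2.connectedComponentsWithStats(m); i=1+np.argmax(s[1:,4]);p=ce[i]+[160,190];print(s[i],p); print(two(a,p,b,(e[0][0]+420,e[0][1]+150)))
for c,x,n in[(a,(160,160,460,260),'sc.png'),(b,(140,150,500,330),'tc.png')]:
    im=c['img'][x[1]:x[3],x[0]:x[2],::-1]; cv2.imwrite('pics/'+n,cv2.resize(im,None,fx=2.2,fy=2.2,interpolation=2))
E
python3 m.py; python3 -c "
import cv2,numpy as np
a=cv2.imread('pics/sc.png');b=cv2.imread('pics/tc.png');w=792
o=np.zeros((a.shape[0]+b.shape[0],w,3),np.uint8);o[:a.shape[0],:a.shape[1]]=a;o[a.shape[0]:,:b.shape[1]]=b[:,:w];o=o[:600];cv2.imwrite('pics/c1.png',o)"
```

```text
red [440.9 188.5] 95 [165.4 237.3] 170 (array([0.50902381, 0.29939982, 0.1223985 ]), np.float64(0.002017681347933669))
blue [372.8 188.3] 111 [252.3 231. ] 167 (array([0.51775923, 0.12863971, 0.1224343 ]), np.float64(0.0025492974597926517))Traceback (most recent call last):
  File "m.py", line 12, in <module>
    p,k=cen(a,bs,f);q,l=cen(b,bt,f); print(n,p.round(1),k,q.round(1),l,two(a,p,b,q))
                        ~~~^^^^^^^^
  File "m.py", line 6, in cen
    n,l,s,ce=cv2.connectedComponentsWithStats(m); i=1+np.argmax(s[1:,4])
                                                      ~~~~~~~~~^^^^^^^^^
    return _wrapfunc(a, 'argmax', axis=axis, out=out, **kwds)
    return bound(*args, **kwds)
ValueError: attempt to get argmax of an empty sequence
[ WARN:0@0.027] global loadsave.cpp:275 findDecoder imread_('pics/sc.png'): can't open/read file: check file path/integrity
[ WARN:0@0.027] global loadsave.cpp:275 findDecoder imread_('pics/tc.png'): can't open/read file: check file path/integrity
Traceback (most recent call last):
AttributeError: 'NoneType' object has no attribute 'shape'
```

```bash
sed -i "s/^whi=.*/whi=lambda h,s,v:(s<60)\&(v>.75*v.max())/" m.py; python3 m.py; python3 -c "
import cv2,numpy as np
a=cv2.imread('pics/sc.png');b=cv2.imread('pics/tc.png');w=792
o=np.zeros((a.shape[0]+b.shape[0],w,3),np.uint8);o[:a.shape[0],:a.shape[1]]=a;o[a.shape[0]:,:b.shape[1]]=b[:,:w];o=o[:600];cv2.imwrite('pics/c1.png',o)"
```

```text
red [441.  188.5] 93 [165.4 237.4] 168 (array([0.50889158, 0.2995661 , 0.1222893 ]), np.float64(0.0022611277650700567))
blue [372.7 188.3] 115 [252.3 231. ] 167 (array([0.5177183 , 0.12847902, 0.12251794]), np.float64(0.002202915659577237))
white [406.1 186.8] 317 [208.4 235.3] 154 (array([0.51056132, 0.21303927, 0.12539738]), np.float64(0.0001557348322256786))
rack [0.615 0.326 0.01 ]
rack [0.622 0.102 0.01 ]
rack [0.496 0.096 0.01 ]
rack [0.488 0.318 0.01 ]
bal [ 0.687 -0.027  0.01 ]
bal [ 0.663 -0.368  0.01 ]
bal [ 0.538 -0.349  0.01 ]
bal [ 0.558 -0.019  0.01 ]
[  19   16   47   46 1698] [461.66548881 188.11955241] [ 0.60172697 -0.30212682  0.097     ]
ell ((41.66928482055664, 38.12392807006836), (44.304931640625, 46.94179916381836), 122.10491180419922) [ 0.60171751 -0.302134    0.097     ]
[ 12  10  42  27 883] [192.50283126 212.83125708]
(array([ 0.60188378, -0.30196652,  0.09574823]), np.float64(0.001048462750540543))
```

View pics/c1.png

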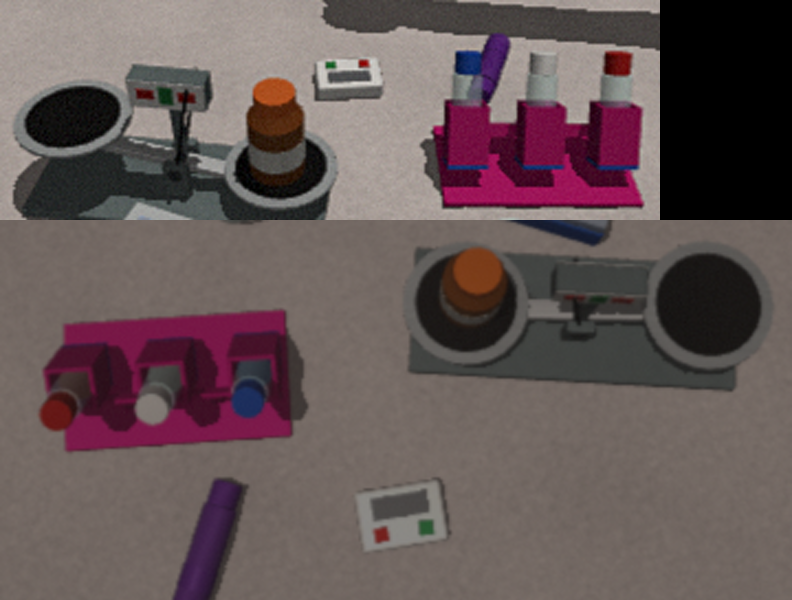

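The crop confirms that red, white and blue caps are in the +y, middle and −y sleeves respectively. The purple one lies on the bench, clear of the rack. The beam is at its stop with the ballast pan up. Next I'll plan the standoff on red's axis.

```bash
cat >> h.py <<'E'
def Rz(yaw,tilt):  # tool y ~ rack +y at yaw, tool z leaning tilt from down toward rack +x
    c,s=np.cos(yaw),np.sin(yaw); X=np.array([c,s,0]);Y=np.array([-s,c,0])
    z=np.sin(tilt)*X-np.cos(tilt)*np.array([0,0,1]); return np.c_[np.cross(Y,z),Y,z]
def plan(p,Rt,when='shift first'):
    o=arm.get_obs(); Rc=R.from_rotvec(o['orientation']).as_matrix()
    print('t',round(o['time'],2),'shift first, then turn: shift mm',(Rc.T@(np.array(p)-o['eef_pos'])*1e3).round(1),'turn deg',np.degrees(R.from_matrix(Rc.T@Rt).as_rotvec()).round(2),'| after-turn shift',(Rt.T@(np.array(p)-o['eef_pos'])*1e3).round(1))
E
python3 - <<'E'
from h import *
yaw=np.radians(2.5);u=-Rz(yaw,np.pi/6)[:,2]
foot=np.array([.566,.299,.026]); p=foot+.19*u; print(p); plan(p,Rz(yaw,np.pi/6))
E
```

```text
[0.47109042 0.29485616 0.19054483]
t 0.3 shift first, then turn: shift mm [-353.2 -220.7   51.5] turn deg [ -5.53 -29.67 -20.5 ] | after-turn shift [-191.4 -332.6  169.9]
```

```bash
python3 -m handwheel '[[[-1.11,-5.93,-4.1,0,0,0,60],[-1.11,-5.93,-4.1,0,0,0,60],[-1.11,-5.93,-4.1,0,0,0,60],[-1.11,-5.93,-4.1,0,0,0,60],[-1.11,-5.93,-4.1,0,0,0,60]]]'; python3 -m handwheel '[[[0,0,0,-19,-33,17,60],[0,0,0,-19,-33,17,60],[0,0,0,-19,-33,17,60],[0,0,0,-19,-33,17,60],[0,0,0,-19,-33,17,60],[0,0,0,-19,-33,17,60],[0,0,0,-19,-33,17,60],[0,0,0,-19,-33,17,60],[0,0,0,-19,-33,17,60],[0,0,0,-19,-33,17,60],[0,0,0,0,0,0,60],[0,0,0,0,0,0,60]]]'
python3 - <<'E'
from h import *
yaw=np.radians(2.5);u=-Rz(yaw,np.pi/6)[:,2]
foot=np.array([.566,.299,.026]); p=foot+.19*u; plan(p,Rz(yaw,np.pi/6))
c=cap('wrist','w1.png'); print(proj(c,foot+.125*u),proj(c,foot+.1*u), proj(c,foot+.0665*u), c['intrinsics'][0,0])
E
```

```text
time: 0.8
eef_pos: [0.2056, 0.6172, 0.243]
orientation: [-0.061, 2.614, 0.019]
ft_force: [-0.9, -0.9, -1.3]
opening: 0.598
gripper_force: 0.0
time: 2.0
eef_pos: [0.4704, 0.2967, 0.1898]
orientation: [-0.053, 2.618, 0.016]
ft_force: [0.1, 0.7, -0.6]
opening: 0.602
gripper_force: 0.0
t 2.0 shift first, then turn: shift mm [-0.9 -1.9 -0.3] turn deg [-0.01  0.   -0.16] | after-turn shift [-0.9 -1.9 -0.3]
[316.30015004 222.72952568] [316.65539499 210.63890631] [317.03204795 197.81967401] 291.5308302722782
```

View pics/w1.png

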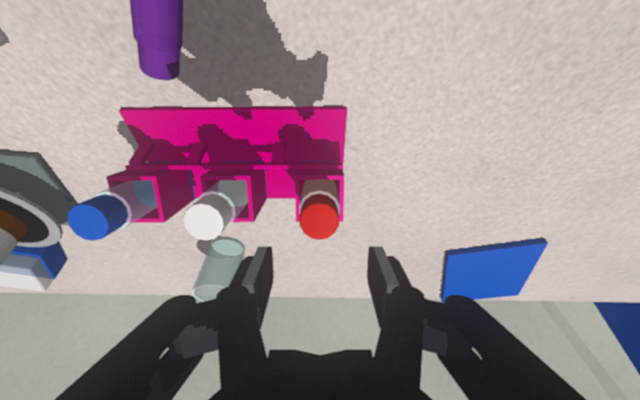

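The red cap's top disc is at about (319,221), which is 2–3 px from the prediction, and the fingers straddle it symmetrically. I'll refine it from this picture.

Run:
```python
from h import *
o=arm.get_obs();c=cap('wrist');hsv=cv2.cvtColor(c['img'],cv2.COLOR_RGB2HSV).astype(int);h,s,v=[hsv[...,i] for i in range(3)]
yaw=np.radians(2.5);Rt=Rz(yaw,np.pi/6);u=-Rt[:,2]
for n,m,x in [('red',((h<8)|(h>174))&(s>150)&(v>60),(295,195,345,245)),('blue',(h>100)&(h<125)&(s>130)&(v>90),(60,185,135,245)),('white',(s<40)&(v>200),(180,195,230,245))]:
    k=np.zeros_like(m,np.uint8);k[x[1]:x[3],x[0]:x[2]]=m[x[1]:x[3],x[0]:x[2]]
    ct=max(cv2.findContours(k,0,1)[0],key=cv2.contourArea);(cx,cy),r=cv2.minEnclosingCircle(ct);bb=cv2.boundingRect(ct)
    P=onz(c,cx,cy,.026+.125*u[2]); print(n,(cx,cy),r,bb,'top',P.round(4),'foot',(P-.125*u).round(4))
```

```text
red (315.6463317871094, 219.00405883789062) 20.2817440032959 (298, 202, 38, 37) top [0.4988 0.2974 0.1343] foot [0.5612 0.3001 0.026 ]
blue (94.0, 215.5) 29.34716033935547 (65, 203, 59, 37) top [0.5008 0.1426 0.1343] foot [0.5633 0.1453 0.026 ]
white (202.20408630371094, 227.0) 27.964736938476562 (180, 203, 50, 42) top [0.5115 0.2145 0.1343] foot [0.574  0.2172 0.026 ]
```

```bash
python3 -m handwheel '[[[0,0,0,1,1,20,60],[0,0,0,0,0,20,60],[0,0,0,0,0,20,60],[0,0,0,0,0,20,60],[0,0,0,0,0,16,60],[0,0,0,0,0,10,60],[0,0,0,0,0,0,60]]]' 20
python3 - <<'E'
from h import *
c=cap('wrist','w2.png')
E
```

```text
time: 2.8
eef_pos: [0.5209, 0.3027, 0.0961]
orientation: [-0.061, 2.619, 0.016]
ft_force: [-0.2, -0.1, 0.5]
opening: 0.6
gripper_force: 0.0
```

View pics/w2.png

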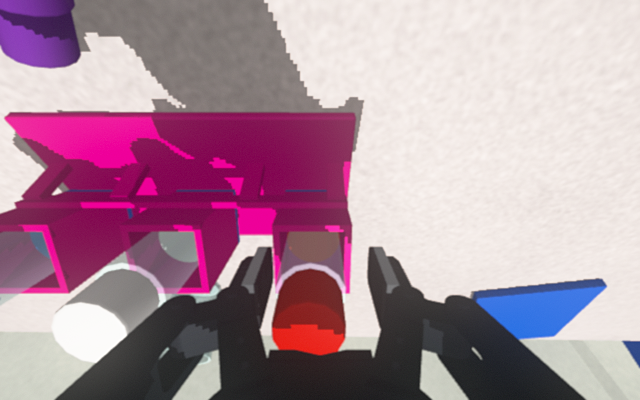

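The glass ring is centred near u=313 and the fingers near 320, so I shift −3 mm in tool y. I'll then close in small steps while watching the grip.

```bash
python3 -m handwheel '[[[0,0,0,0,-3,0,55],[0,0,0,0,0,0,46],[0,0,0,0,0,0,43],[0,0,0,0,0,0,42],[0,0,0,0,0,0,42]]]' 20;python3 -m handwheel '[[[0,0,0,0,0,0,40.5],[0,0,0,0,0,0,40.5]]]'; python3 -m handwheel '[[[0,0,0,0,0,0,39.5],[0,0,0,0,0,0,39.5]]]'
```

```text
time: 3.35
eef_pos: [0.5221, 0.2982, 0.0978]
orientation: [-0.057, 2.617, 0.017]
ft_force: [0.6, 0.6, -0.8]
opening: 0.424
gripper_force: 0.0
time: 3.55
eef_pos: [0.5221, 0.2981, 0.0975]
orientation: [-0.057, 2.617, 0.017]
ft_force: [-0.4, -0.3, -0.5]
opening: 0.404
gripper_force: 0.0
time: 3.75
eef_pos: [0.5221, 0.2982, 0.0975]
orientation: [-0.057, 2.617, 0.017]
ft_force: [-0.5, -0.0, 1.4]
opening: 0.397
gripper_force: 4.1
```

```bash
python3 -m handwheel '[[[0,0,0,0,0,0,39],[0,0,0,0,0,0,39]]]'; python3 -m handwheel '[[[0,0,0,0,0,-3,39],[0,0,0,0,0,-3,39],[0,0,0,0,0,-4,39],[0,0,0,0,0,0,39]]]'
```

```text
time: 3.95
eef_pos: [0.5221, 0.2982, 0.0975]
orientation: [-0.057, 2.617, 0.017]
ft_force: [-1.7, 0.4, 1.8]
opening: 0.396
gripper_force: 12.0
time: 4.35
eef_pos: [0.5169, 0.2979, 0.1065]
orientation: [-0.057, 2.617, 0.017]
ft_force: [1.0, -0.6, -0.4]
opening: 0.391
gripper_force: 12.0
```

```bash
python3 -m handwheel '[[[0,0,0,0,0,-8,39],[0,0,0,0,0,-12,39],[0,0,0,0,0,-15,39],[0,0,0,0,0,-15,39],[0,0,0,0,0,-15,39],[0,0,0,0,0,-12,39],[0,0,0,0,0,-6,39],[0,0,0,0,0,0,39]]]'
python3 - <<'E'
from h import *
c=cap('wrist','w3.png'); p=np.array([.602,-.302,0.22]); print(proj(c,arm.get_obs()['eef_pos']));plan(p,Rz(0,0))
E
```

```text
time: 5.15
eef_pos: [0.4753, 0.2963, 0.1788]
orientation: [-0.057, 2.617, 0.018]
ft_force: [-0.1, 0.5, -1.6]
opening: 0.392
gripper_force: 12.1
[317.92337168 269.46566896]
t 5.2 shift first, then turn: shift mm [-108.1 -602.9   13.2] turn deg [ 0.74 30.01  2.43] | after-turn shift [-126.5 -598.   -41.8]
```

View pics/w3.png

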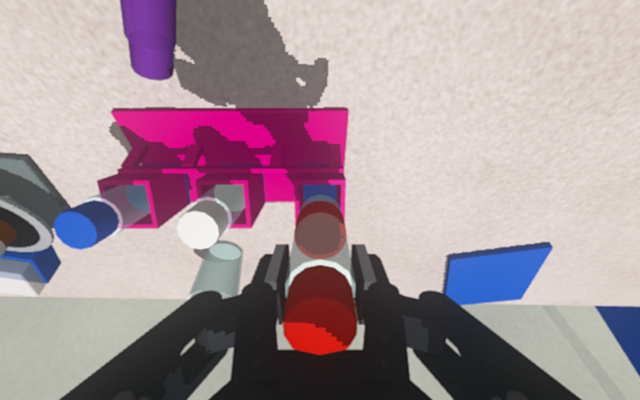

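The bottle is held square in the pads and its foot is clear of the sleeve. I'll lift it.

```bash
python3 -m handwheel '[[[0,0,0,-7,0,-13,39],[0,0,0,-15,0,-26,39],[0,0,0,-15,0,-26,39],[0,0,0,-15,0,-26,39],[0,0,0,-8,0,-13,39],[0,0,0,0,0,0,39]]]'
python3 - <<'E'
from h import *
plan([.629,-.304,.30],Rz(np.radians(-3.7),0))
E
```

```text
time: 5.8
eef_pos: [0.4768, 0.2966, 0.3003]
orientation: [-0.055, 2.614, 0.02]
ft_force: [0.4, 0.5, -0.9]
opening: 0.395
gripper_force: 12.1
t 5.8 shift first, then turn: shift mm [-110.  -606.6   61.8] turn deg [ 1.83 30.14  5.97] | after-turn shift [-1.906e+02 -5.895e+02  3.000e-01]
```

```bash
python3 -m handwheel '[[[0.37,6.03,1.19,0,0,0,39],[0.37,6.03,1.19,0,0,0,39],[0.37,6.03,1.19,0,0,0,39],[0.37,6.03,1.19,0,0,0,39],[0.37,6.03,1.19,0,0,0,39],[0,0,0,0,0,0,39]]]'
python3 -m handwheel '[[[0,0,0,0,-10,0,39],[0,0,0,0,-20,0,39],[0,0,0,0,-30,0,39],[0,0,0,0,-30,0,39],[0,0,0,0,-30,0,39],[0,0,0,0,-30,0,39],[0,0,0,0,-30,0,39],[0,0,0,0,-30,0,39],[0,0,0,0,-30,0,39],[0,0,0,-10,-30,0,39],[0,0,0,-10,-30,0,39],[0,0,0,-10,-30,0,39]]]'
python3 -m handwheel '[[[0,0,0,-20,-30,0,39],[0,0,0,-20,-30,0,39],[0,0,0,-20,-30,0,39],[0,0,0,-20,-30,0,39],[0,0,0,-20,-30,0,39],[0,0,0,-20,-30,0,39],[0,0,0,-15,-30,0,39],[0,0,0,-10,-25,0,39],[0,0,0,-10,-15,0,39],[0,0,0,-5,-10,0,39],[0,0,0,0,0,0,39],[0,0,0,0,0,0,39]]]'
python3 - <<'E'
from h import *
plan([.629,-.304,.19],Rz(np.radians(-3.7),0)); c=cap('wrist','w4.png')
E
```

```text
time: 6.4
eef_pos: [0.478, 0.2937, 0.2951]
orientation: [-0.108, -3.133, 0.011]
ft_force: [0.8, -0.3, -1.9]
opening: 0.395
gripper_force: 12.1
time: 7.6
eef_pos: [0.4829, -0.0364, 0.2986]
orientation: [-0.097, -3.138, 0.007]
ft_force: [0.7, 0.6, -1.6]
opening: 0.395
gripper_force: 12.1
time: 8.8
eef_pos: [0.6271, -0.3037, 0.2992]
orientation: [-0.098, -3.136, 0.004]
ft_force: [-0.3, 0.3, -0.9]
opening: 0.394
gripper_force: 12.1
t 8.8 shift first, then turn: shift mm [-2.300e+00  1.000e-01  1.092e+02] turn deg [-0.15 -0.21  0.1 ] | after-turn shift [ -1.9  -0.2 109.2]
```

View pics/w4.png

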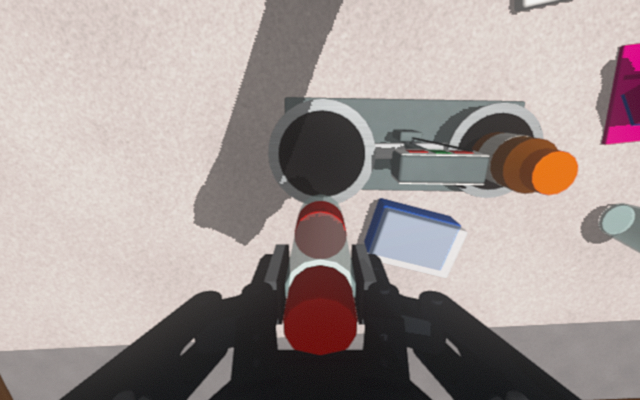

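```bash
python3 - <<'E'
from h import *
c=cap('wrist'); g=c['img'][100:203,270:375].max(2);m=(g<45).astype(np.uint8)
n,l,s,ce=cv2.connectedComponentsWithStats(m); i=1+np.argmax(s[1:,4]);ct,_=cv2.findContours((l==i).astype(np.uint8),0,1);e=cv2.fitEllipse(max(ct,key=len));print(s[i],e,onz(c,e[0][0]+270,e[0][1]+100,.097),proj(c,[.602,-.302,.097]))
E
python3 -m handwheel '[[[0,0,0,-2,0,15,39],[0,0,0,0,0,25,39],[0,0,0,0,0,25,39],[0,0,0,0,0,20,39],[0,0,0,0,0,12,39],[0,0,0,0,0,7,39],[0,0,0,0,0,0,39],[0,0,0,0,0,0,39]]]'
```

```text
[  9  14  27  58 666] ((19.498748779296875, 40.76109313964844), (14.687889099121094, 62.60106658935547), 20.69886016845703) [ 0.58446434 -0.33424811  0.097     ] [319.06714007 154.47256963]
time: 9.7
eef_pos: [0.6298, -0.3057, 0.1964]
orientation: [-0.1, -3.138, 0.006]
ft_force: [-0.4, 0.5, -1.8]
opening: 0.392
gripper_force: 12.1
```

```bash
python3 -m handwheel '[[[0,0,0,0,0,4,39],[0,0,0,0,0,4,39],[0,0,0,0,0,2,39],[0,0,0,0,0,0,39]]]'; python3 -m handwheel '[[[0,0,0,0,0,1,39],[0,0,0,0,0,1,39],[0,0,0,0,0,1,39],[0,0,0,0,0,1,39],[0,0,0,0,0,0,39]]]'
python3 - <<'E'
from h import *
c=cap('scene');im=c['img'][140:270,150:330,::-1];cv2.imwrite('pics/s5.png',cv2.resize(im,None,fx=4,fy=4,interpolation=2))
f=[]
for i in range(6): cap('top');f.append(arm.get_obs()['ft_force'])
print(np.mean(f,0),np.std(f,0))
E
```

```text
time: 10.1
eef_pos: [0.629, -0.3054, 0.1851]
orientation: [-0.1, -3.136, 0.005]
ft_force: [-0.2, 0.3, -1.4]
opening: 0.392
gripper_force: 12.1
time: 10.6
eef_pos: [0.6292, -0.3056, 0.1815]
orientation: [-0.1, -3.137, 0.005]
ft_force: [-1.0, 1.4, -0.5]
opening: 0.394
gripper_force: 12.2
[ 0.12989711 -0.47338407 -1.119967  ] [0.26288698 0.54603968 0.16843107]
```

View pics/s5.png

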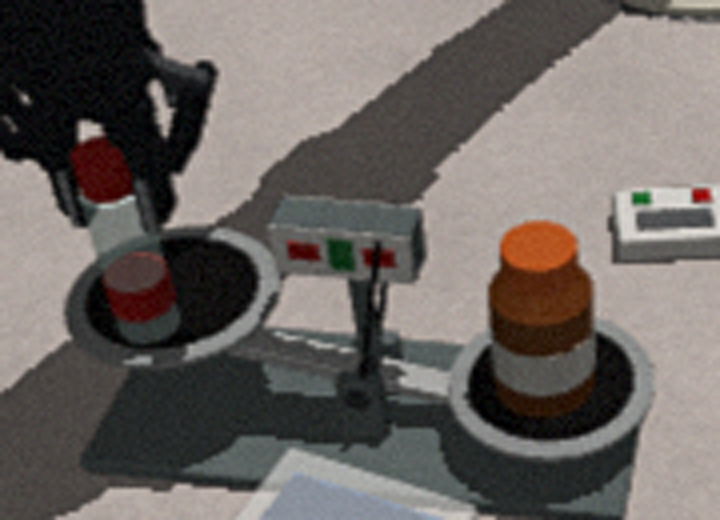

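The red bottle stands upright inside the pan's black disc, and the pointer is still in the right-hand red. I'll lower in 1–2 mm steps with averaged force.

```bash
cat > f.py <<'E'
from h import *
f=[]
for i in range(5): c=cap('scene');f.append(arm.get_obs()['ft_force'][2])
# pointer: darkest column within dial-face lower half rows; sample-pan rim row
print('fz',np.mean(f).round(2),'z',arm.get_obs()['eef_pos'][2].round(4))
g=c['img'][200:208,218:258].astype(int).max(2).mean(0); print(g.astype(int))
E
python3 -m handwheel '[[[0,0,0,0,0,1,39],[0,0,0,0,0,1,39],[0,0,0,0,0,0,39]]]'|sed -n 2p; python3 f.py; python3 -m handwheel '[[[0,0,0,0,0,1,39],[0,0,0,0,0,1,39],[0,0,0,0,0,0,39]]]'|sed -n 2p; python3 f.py;python3 -m handwheel '[[[0,0,0,0,0,1,39],[0,0,0,0,0,1,39],[0,0,0,0,0,0,39]]]'|sed -n 2p; python3 f.py
```

```text
eef_pos: [0.6291, -0.3057, 0.1793]
fz 0.08 z 0.1795
[108  97  96  95  86  84  84  83  82  81  84  88  96  90  63  51  52  50
  53  53  74  97  96  78  38  26  66  82  84  85  87  96  98  98  86  49
  41  70 131 176]
eef_pos: [0.6292, -0.3055, 0.1773]
fz -0.51 z 0.1775
[103  98  97  94  86  83  84  85  84  80  82  88  96  91  63  50  50  51
  52  53  72  98  89  47  23  55  84  83  82  85  90  97  98  99  85  48
  40  69 132 176]
eef_pos: [0.6292, -0.3056, 0.1753]
fz -0.68 z 0.1755
[102  99  98  95  87  85  85  83  81  81  84  88  97  91  61  52  50  49
  52  56  74  95  68  15  46  84  82  82  83  83  91  98 100  98  87  48
  39  70 130 175]
```

```bash
python3 -m handwheel '[[[0,0,0,0,0,1,39],[0,0,0,0,0,1,39],[0,0,0,0,0,1,39],[0,0,0,0,0,1,39],[0,0,0,0,0,1,39],[0,0,0,0,0,1,39],[0,0,0,0,0,0,39]]]'|sed -n 2p; python3 f.py;  python3 -m handwheel '[[[0,0,0,0,0,0,39.6],[0,0,0,0,0,0,39.8],[0,0,0,0,0,0,40],[0,0,0,0,0,0,40.3]]]'|tail -3;python3 f.py;python3 -m handwheel '[[[0,0,0,0,0,0,41],[0,0,0,0,0,0,42],[0,0,0,0,0,0,44],[0,0,0,0,0,0,46]]]'|tail -3;python3 f.py
```

```text
eef_pos: [0.6292, -0.3055, 0.1693]
fz 0.29 z 0.1695
[ 93  98  98  94  87  85  86  84  81  83  84  88  98  91  63  52  50  52
  52  48  15  40  89  87  80  81  82  80  83  85  88  99  97  98  85  48
  40  70 131 177]
ft_force: [0.8, 1.1, -0.9]
opening: 0.403
gripper_force: 0.1
fz 0.12 z 0.1696
[ 90  95  98  94  88  84  84  84  82  83  83  91  97  90  63  50  50  54
  52  26  21  63  98  86  84  83  81  81  83  84  89  97  99  96  87  50
  39  70 132 177]
ft_force: [0.4, 0.8, 0.2]
opening: 0.461
gripper_force: 0.0
fz 0.33 z 0.1695
[ 88  96  98  96  88  84  84  85  82  82  85  88  98  88  62  52  51  37
   9  31  75 100  96  85  82  82  82  80  82  86  90  96  98  99  85  47
  40  70 131 176]
```

Released. The pointer has swung into the green columns. I'll retreat upward and check that it settles.

```bash
python3 -m handwheel '[[[0,0,0,0,0,0,52],[0,0,0,0,0,0,60],[0,0,0,0,0,0,60],[0,0,0,0,0,-10,60],[0,0,0,0,0,-20,60],[0,0,0,0,0,-30,60],[0,0,0,0,0,-40,60],[0,0,0,0,0,-40,60],[0,0,0,0,0,0,60],[0,0,0,0,0,0,60],[0,0,0,0,0,0,60]]]'; python3 f.py
python3 - <<'E'
from h import *
c=cap('scene');im=c['img'][140:270,150:330,::-1];cv2.imwrite('pics/s6.png',cv2.resize(im,None,fx=4,fy=4,interpolation=2))
E
```

```text
time: 15.95
eef_pos: [0.6291, -0.3048, 0.3088]
orientation: [-0.1, -3.136, 0.004]
ft_force: [0.2, 0.3, 0.4]
opening: 0.6
gripper_force: 0.0
fz -0.38 z 0.3082
[ 88  98  97  95  86  84  84  84  81  80  85  89  98  90  63  53  51  32
  12  35  75  96  96  83  83  82  79  81  82  84  88  98  99  98  86  49
  38  70 132 176]
```

View pics/s6.png

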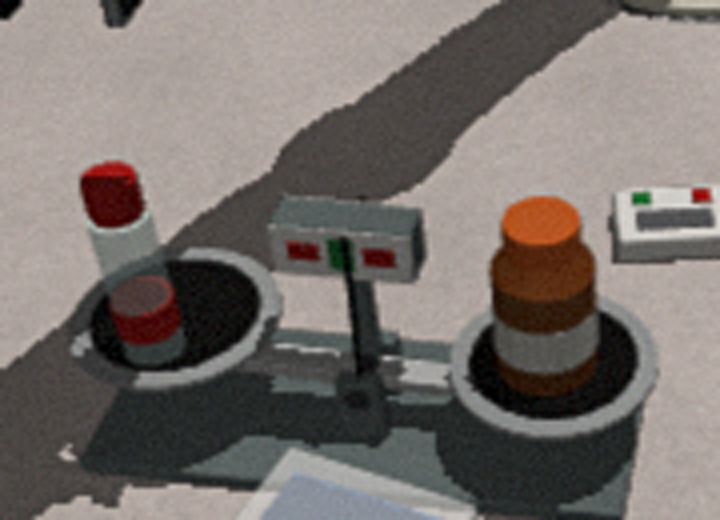

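The red bottle stands upright and the pointer tip is at crop (345,245), over the green patch. My pixel-per-rad estimate is loose, so I want a closer, head-on look with the wrist camera.

Run:
```python
from h import *
c=arm.capture('wrist');Tc=c['T_tool_cam'];K=c['intrinsics'];print(Tc.round(3))
dial=np.array([.6115,-.191,.145])
for t in (30,45,60):
  for x,z in [(.4,.25),(.4,.3),(.45,.3),(.35,.25)]:
    T=np.eye(4);T[:3,:3]=Rz(np.radians(-3.7),np.radians(t));p=np.array([x,-.178,z]);T[:3,3]=p
    W=T@Tc; q=np.linalg.inv(W)@np.r_[dial,1]; uv=K@q[:3]; print(t,x,z,'cam',W[:3,3].round(3),'px',(uv[:2]/uv[2]).round(),q[2].round(3))
plan([.45,-.178,.3],Rz(np.radians(-3.7),np.radians(45)))
```

```text
[[-0.001 -0.949 -0.315  0.08 ]
 [ 1.    -0.002  0.001  0.001]
 [-0.001 -0.315  0.949 -0.13 ]
 [ 0.     0.     0.     1.   ]]
30 0.4 0.25 cam [ 0.266 -0.168  0.323] px [320. 275.] 0.377
30 0.4 0.3 cam [ 0.266 -0.168  0.373] px [320. 243.] 0.41
30 0.45 0.3 cam [ 0.316 -0.168  0.373] px [317. 221.] 0.373
30 0.35 0.25 cam [ 0.216 -0.168  0.323] px [322. 292.] 0.414
45 0.4 0.25 cam [ 0.252 -0.168  0.285] px [320. 228.] 0.385
45 0.4 0.3 cam [ 0.252 -0.168  0.335] px [320. 194.] 0.408
45 0.45 0.3 cam [ 0.302 -0.168  0.335] px [317. 175.] 0.363
45 0.35 0.25 cam [ 0.202 -0.168  0.285] px [322. 240.] 0.43
60 0.4 0.25 cam [ 0.248 -0.167  0.246] px [319. 181.] 0.378
60 0.4 0.3 cam [ 0.248 -0.167  0.296] px [319. 145.] 0.388
60 0.45 0.3 cam [ 0.298 -0.167  0.296] px [317. 128.] 0.339
60 0.35 0.25 cam [ 0.198 -0.167  0.246] px [322. 190.] 0.426
t 16.3 shift first, then turn: shift mm [187.1 115.4   9.2] turn deg [ -0.15 -45.24   0.11] | after-turn shift [ 138.6  115.2 -126.2]
```

```bash
python3 -m handwheel '[[[0,0,0,31,19,1.5,60],[0,0,0,31,19,1.5,60],[0,0,0,31,19,1.5,60],[0,0,0,31,19,1.5,60],[0,0,0,31,19,1.5,60],[0,0,0,31,19,1.5,60],[0,-7.5,0,0,0,0,60],[0,-7.5,0,0,0,0,60],[0,-7.5,0,0,0,0,60],[0,-7.5,0,0,0,0,60],[0,-7.5,0,0,0,0,60],[0,-7.5,0,0,0,0,60]]]';python3 -m handwheel '[[[0,0,0,0,0,0,60],[0,0,0,0,0,0,60]]]'|head -1
python3 - <<'E'
from h import *
c=cap('wrist');u,v=proj(c,[.6115,-.191,.145]).astype(int);print(u,v)
im=c['img'][max(v-60,0):v+60,u-90:u+90,::-1];cv2.imwrite('pics/w7.png',cv2.resize(im,None,fx=4,fy=4,interpolation=2))
E
```

```text
time: 17.5
eef_pos: [0.4563, -0.1819, 0.3074]
orientation: [0.072, 2.398, -0.024]
ft_force: [0.5, 1.8, 0.4]
opening: 0.6
gripper_force: 0.0
time: 17.7
318 173
```

View pics/w7.png

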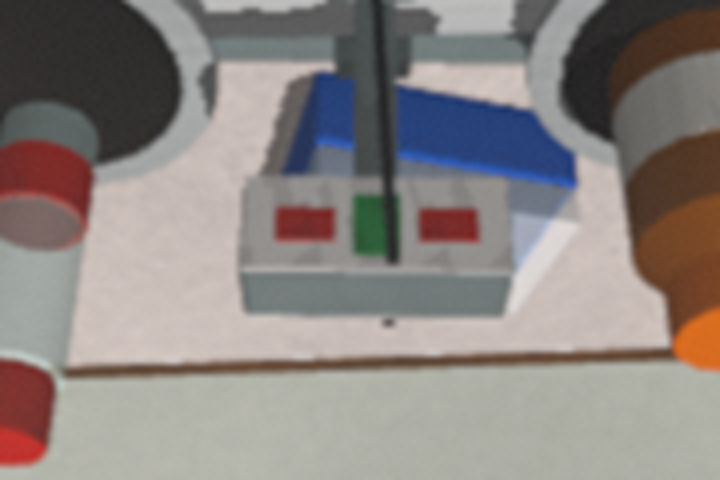

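The pointer lies in the green but off-centre towards the sample side (green spans u=354–398, pointer at 389). As a cross-check I'll measure how far the sample cap rose: 23 mm means level, and under 14.8 mm means out of the band.

Run:
```python
from h import *
c=cap('scene'); cur=c['img']
def org(im):
    h=cv2.cvtColor(im,cv2.COLOR_RGB2HSV).astype(int); m=(h[...,0]>4)&(h[...,0]<14)&(h[...,1]>170)&(h[...,2]>170)
    m=m.astype(np.uint8); m[:170]=0;m[240:]=0;m[:,:260]=0;m[:,310:]=0
    y,x=np.nonzero(m);return np.array([x.mean(),y.mean()]),len(x)
a=cv2.imread('pics/s1.png')[:,:,::-1].copy();p0,n0=org(a);p1,n1=org(cur);print(p0,n0,p1,n1)
P=onz(c,*p0,.051+.100);o=P.copy()
for d in (.0,.0148,.0165,.0185,.0205,.023): print(d,proj(c,o+[0,0,d])-proj(c,o),'tilt',np.arcsin((.0229-d)/.115).round(3))
# sub-pixel shift of the sample (lower body) by phase correlation
g0,g1=[cv2.cvtColor(np.ascontiguousarray(i),cv2.COLOR_RGB2GRAY).astype(np.float32)[195:245,270:302] for i in (a,cur)]
print(P, cv2.phaseCorrelate(g0,g1))
# dial, wrist
w=cap('wrist');h=cv2.cvtColor(w['img'],cv2.COLOR_RGB2HSV).astype(int);v0=173
gm=((h[...,0]>45)&(h[...,0]<80)&(h[...,1]>110)).astype(np.uint8);gm[:, :290]=0;gm[:,350:]=0;gm[:150]=0;gm[190:]=0
ys,xs=np.nonzero(gm);print('green',xs.min(),xs.max(),ys.min(),ys.max())
for r in range(ys.min(),ys.max()+4,2): print(r,h[r,308:332,2])
for n,lo in(('red',None),):
    rm=((h[...,0]<8)|(h[...,0]>172))&(h[...,1]>120);rm[:150]=0;rm[190:]=0;rm[:,:290]=0;rm[:,352:]=0;y,x=np.nonzero(rm);print('red',x.min(),x[x<317].max(),x[x>317].min(),x.max())
```

```text
[284.3697479  201.36134454] 119 [284.80645161 195.        ] 124
0.0 [0. 0.] tilt 0.2
0.0148 [-0.25554134 -5.13099072] tilt 0.07
0.0165 [-0.28527661 -5.7280424 ] tilt 0.056
0.0185 [-0.32036167 -6.43251219] tilt 0.038
0.0205 [-0.35555794 -7.13921478] tilt 0.021
0.023 [-0.39971046 -8.02574908] tilt -0.001
[ 0.61383906 -0.07962793  0.151     ] ((0.8402984456687079, -6.033161506538228), 0.799398540854454)
green 318 323 162 174
162 [141 132 133 139 144 147 148 143 117  95  89  90  86  85  84  75  59  44
  51  87 127 145 147 139]
164 [128 126 127 130 139 146 149 143 116  96  93  93  91  87  86  82  63  47
  50  86 124 142 149 145]
166 [122 122 122 126 140 147 145 135 112  96  92  92  91  92  94  91  72  45
  50  83 118 138 146 139]
168 [120 122 121 127 140 148 146 136 111  94  92  90  93  94  94  91  72  48
  48  76 117 138 147 142]
170 [122 123 123 128 140 148 147 137 111  87  88  91  93  94  94  91  74  50
  45  76 116 139 148 145]
172 [153 151 150 149 150 148 148 142 115  89  84  92  93  95  98  91  74  52
  43  69 112 139 150 147]
174 [142 147 146 147 148 146 148 144 117  92  86  89  90  93  96  93  78  57
  46  69 114 139 147 148]
176 [142 146 148 145 146 148 149 146 139 132 130 128 126 119 116 114  93  60
  46  74 121 143 148 147]
red 297 310 333 346
```

The three estimates agree: cap rise gives 0.040 rad, phase correlation 0.048 and the dial 0.049. All are inside ±0.07, and adding white would take it to about −0.055, which is worse. Red alone balances it and the arm is clear, so I'm handing in.

```bash
python3 -c "
from station import arm
print(arm.get_obs()['time'],arm.hand_in())"
```

```text
the job is handed in; nothing more can be done
17.85 None
```

I stood the red 160 g bottle upright on the ballast pan and the pointer rests in the green band (tilt about 0.045 rad, limit 0.07); blue and white stay in the rack, grip peaked at about 12 N, and I handed the job in at 17.9 s.

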